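# Set out the dressing jars by size

## Task

Line up the four steel dressing jars upright on the row of black pads, one in the middle of each pad, in order of size: the largest on the pad next to the upright steel end plate, then each smaller than the last, the smallest at the far end. Leave the glass vial that stands among them where it is, upright.

Things in the scene. Friction and masses are not known exactly. Their poses are not given: they have to be found in the camera images.
- jar_largest: the largest of four upright round steel jars of one shape: diameter 58 mm, height 90 mm over all, of which the topmost 12 mm is a small dark knob (15 mm across) and the rest a plain straight cylinder (the lid is flush with the wall and does not come off). Origin: centre of its underside; z up; starts standing on the table; about 220 g
- jar_large: the second largest of four upright round steel jars of one shape: diameter 50 mm, height 73 mm over all, of which the topmost 12 mm is a small dark knob (15 mm across) and the rest a plain straight cylinder (the lid is flush with the wall and does not come off). Origin: centre of its underside; z up; starts standing on the table; about 160 g
- jar_small: the second smallest of four upright round steel jars of one shape: diameter 42 mm, height 56 mm over all, of which the topmost 12 mm is a small dark knob (15 mm across) and the rest a plain straight cylinder (the lid is flush with the wall and does not come off). Origin: centre of its underside; z up; starts standing on the table; about 110 g
- jar_smallest: the smallest of four upright round steel jars of one shape: diameter 36 mm, height 40 mm over all, of which the topmost 12 mm is a small dark knob (15 mm across) and the rest a plain straight cylinder (the lid is flush with the wall and does not come off). Origin: centre of its underside; z up; starts standing on the table; about 70 g
- pad_a: the leftmost (most +y) of four equal black round pads, 68 mm across and 2 mm thick, in one row about 84 mm apart on a fixed white board 100 mm wide, 430 mm long and 6 mm thick. Fixed. Origin: centre of the pad's underside; its top is 2 mm higher, 8 mm above the table; y runs along the row to the left
- pad_b: the second from the left of four equal black round pads, 68 mm across and 2 mm thick, in one row about 84 mm apart on a fixed white board 100 mm wide, 430 mm long and 6 mm thick. Fixed. Origin: centre of the pad's underside; its top is 2 mm higher, 8 mm above the table; y runs along the row to the left
- pad_c: the third from the left of four equal black round pads, 68 mm across and 2 mm thick, in one row about 84 mm apart on a fixed white board 100 mm wide, 430 mm long and 6 mm thick. Fixed. Origin: centre of the pad's underside; its top is 2 mm higher, 8 mm above the table; y runs along the row to the left
- pad_d: the rightmost (most -y) of four equal black round pads, 68 mm across and 2 mm thick, in one row about 84 mm apart on a fixed white board 100 mm wide, 430 mm long and 6 mm thick. Fixed. Origin: centre of the pad's underside; its top is 2 mm higher, 8 mm above the table; y runs along the row to the left
- end_stop: upright dark steel plate across one end of the white board, about 72 mm beyond the centre of the outermost pad, 64 mm wide across the row, 12 mm thick, its top 55 mm above its origin; fixed. It stands at the left end beyond pad_a or at the right end beyond pad_d; the other end has only a flat foot plate. Origin: centre of its underside, on the board
- vial: clear glass vial with a blue cap, standing among the jars, 43 mm across and 77 mm tall; loose, not to be disturbed. Origin: centre of its underside, on the table; z up
There are look-alikes about, which are no part of the job. What is shaped like the jar_smallest but green is not meant.

How it is judged:
At the end, for the whole second after the job is handed in: Each jar stands upright (within 0.1 rad) and at rest on its own pad, its axis within 14 mm of the pad's centre, largest on the pad next to the upright end plate and then in falling order of size; the glass vial is upright and within 25 mm of where it stood (((horizontal distance between end_stop and pad_a below 0.12 m and horizontal distance between jar_largest and pad_a below 0.014 m and horizontal distance between jar_large and pad_b below 0.014 m and horizontal distance between jar_small and pad_c below 0.014 m and horizontal distance between jar_smallest and pad_d below 0.014 m) or (horizontal distance between end_stop and pad_d below 0.12 m and horizontal distance between jar_largest and pad_d below 0.014 m and horizontal distance between jar_large and pad_c below 0.014 m and horizontal distance between jar_small and pad_b below 0.014 m and horizontal distance between jar_smallest and pad_a below 0.014 m)) and height (world z) of jar_largest between 0.005 and 0.012 m and angle between each of jar_largest, jar_large, jar_small, jar_smallest's own z axis and vertical below 0.1 rad and linear speed of each of jar_largest, jar_large, jar_small, jar_smallest below 0.02 m/s and height (world z) of jar_large between 0.005 and 0.012 m and height (world z) of jar_small between 0.005 and 0.012 m and height (world z) of jar_smallest between 0.005 and 0.012 m and distance of vial from where it was at the start of the episode below 0.025 m and angle between vial's own z axis and vertical below 0.15 rad); the robot touches nothing.
It fails at once if the glass vial is pushed more than 25 mm, lifted away or tipped over (distance of vial from where it was at the start of the episode above 0.025 m or angle between vial's own z axis and vertical above 0.5 rad).
It also fails if it takes over 118 s, if anything falls off the work surface, if the arm or the gripper's body presses on something with over 40 N, if the wrist force passes 120 N, or if a joint passes its speed limit or range.

## Robot

A 7-joint arm with a two-finger parallel gripper is mounted at the origin on a cart in front of the work surface, level with it; the furniture and walls round the work are solid. World frame = base frame: x ahead of the robot, y to its left, z up, the work surface at z = 0. Lengths are in m, angles in rad, forces in N, time in s.
With the tool pointing down it reaches from about 0.425 to 1.025 m from the base axis. Payload 3.6 kg.
Tool frame: the origin (TCP) lies on the centre line of the jaws, within the pads' length; the fingertips stand 25 mm ahead of it and the grasp point (between the pads) lies 6 mm ahead of it (manip.finger_overhang is the distance from the TCP to the fingertips, in m); z points along the fingers, y is the line along which they close (so a half turn about z gives the same grasp; the last joint's range is limited). The gripper opens to 85 mm and grips with 20 to 120 N. Pads are 22 mm wide; open, the fingers measure 114 mm over their backs; the gripper's body (76 mm by 85 mm) begins 54 mm behind the grasp point. The pads swing forward as they close: fully open they stand 13 mm farther back than shut.
Start: joints at [-1.288, 0.591, 0.048, 1.609, -0.033, 0.943, -0.034], TCP at [0.266, 0.674, 0.256] pointing down, gripper open.
Joint ranges: [-2.69, 2.69], [-0.47, 2.24], [-1.27, 1.36], [0.19, 2.51], [-1.53, 4.68], [0.08, 2.07], [-3.09, 3.09]. Speed limits (rad/s): [2.57, 2.57, 3.14, 3.14, 3.14, 3.14, 3.14].

## Interface

Orientations are given as a rotation vector (axis times angle).
In Python, from cell import manip, vision, order gives the robot as it stands. The module is installed in compiled form; this text tells all that it offers.
- The arm moves only by the tool drive_tool, never from a script. Its arguments are lists of equal length, an entry for each row: "rotation": the turn, a rotation vector about the world's x, y, z in rad, a list of three; "xyz": the shift along the world's x, y, z in mm, a list of three; "jaw": the opening, from 0 (shut) to 1 (fully open). A call has exactly 8 rows; each row shifts and turns the commanded pose from where the row before left it; what a row does not reach is not made up. A row lasts 1/10 s, in which the tool goes at most 50 mm and 8.59 degrees, less where a joint would pass 70% of its speed; a pose out of reach is approached as far as the arm can. A call is refused whole if a number of a shift passes 50 or a number of a turn 0.15, either way. A call with a gripper value outside its range is refused whole. The fingers move at their own pace and stop on an object; "grip_force" is the grip in N (left out, the last holds). Time passes only in rows, so rows that do not move let the fingers close, or fill a call up. It gives the time, the measured TCP pose, the force, the opening and the grip force at its end, in the units of the state.
- manip.get_state(): the state, without advancing time (a new reading comes with each control period).
- vision.camera(name): name is "scene" or "top" or "wrist"; returns a dict with "pixels" (420x560x3 uint8, blue, green, red), "fx", "fy", "cx", "cy" (pixels), "xyz" and "orientation" of the camera in the world; the wrist camera has in their place "tool_from_camera" (4x4, takes a point from camera to tool coordinates, whose origin is the TCP and whose axes are the flange's). Camera axes: x right, y down, z forward; pixel columns grow to the right and rows downward; lengths in m; the calibration is good to about 2 mm. A picture is of the moment at which its call begins: read the wrist's pose just before it. There is no depth.
- order.hand_in(): hands the job in; it is judged then, once.
The state is a dict: "time_s": time; "joints": joint angles; "qd": joint speeds; "effort": joint torques, N m; "tool_pos": TCP position; "tool_rot": TCP orientation; "contact_force": force on the tool from outside, world axes, zero at the start; "moment": the same for the moment, N m; "width": opening from 0.0 (shut) to 1.0 (fully open); "finger_force": force on a finger pad.
Only numpy, scipy, OpenCV 4.12 (cv2) and the standard library are available. Lean on these libraries where they do the work, as an engineer would, in place of code of your own. Each camera call takes 0.05 s, during which the arm holds its last target. There are 200 camera calls.

## Working session

There is one attempt and no reset: what is moved stays moved. The work goes in short steps, Python scripts to look and compute and a tool call to move; the robot and the scene stay as the last step left them, time stands still between calls to the robot, and variables do not carry over. Pictures are saved under pics/ and viewed, at most 14 in all, crops included, and the job is handed in when it is done.

Besides the shell and the picture viewer there is one more tool, called after "Request:" by a JSON object that holds its "method" and its "body". drive_tool: Moves the arm, as the interface text tells. Its arguments: {"type":"object","properties":{"rotation":{"type":"array","items":{"type":"array","items":{"type":"number"}}},"xyz":{"type":"array","items":{"type":"array","items":{"type":"number"}}},"jaw":{"type":"array","items":{"type":"number"}},"grip_force":{"type":"number"}},"required":["rotation","xyz","jaw"]}

```bash
mkdir -p pics; cat > h.py <<'E'
import numpy as np,cv2
from scipy.spatial.transform import Rotation as R
from cell import manip,vision,order
def Rm(o):
    o=np.array(o,float)
    if o.shape==(3,3): return o
    return R.from_rotvec(o).as_matrix() if o.size==3 else R.from_quat(o).as_matrix()
def cam(n,save=None):
    s=manip.get_state(); c=vision.camera(n)
    if n=='wrist':
        T=np.eye(4);T[:3,:3]=Rm(s['tool_rot']);T[:3,3]=s['tool_pos'];T=T@np.array(c['tool_from_camera'])
        c['R'],c['t']=T[:3,:3],T[:3,3]
    else: c['R'],c['t']=Rm(c['orientation']),np.array(c['xyz'])
    if save: cv2.imwrite('pics/'+save,c['pixels'])
    return c
def px2w(c,u,v,z):
    d=c['R']@np.array([(u-c['cx'])/c['fx'],(v-c['cy'])/c['fy'],1])
    return c['t']+d*(z-c['t'][2])/d[2]
def w2px(c,p):
    q=c['R'].T@(np.array(p)-c['t']); return c['fx']*q[0]/q[2]+c['cx'],c['fy']*q[1]/q[2]+c['cy']
E
python3 - <<'E'
from h import *
import pickle
for n in('top','scene'):
    c=cam(n,n+'0.png'); pickle.dump(c,open(n+'.pkl','wb')); print(n,c['orientation'],c['t'],c['R'].round(3).tolist(),c['fx'],c['cx'],c['cy'])
s=manip.get_state(); print(s); print(manip.finger_overhang)
E
```

```text
top [-2.16377929  2.11532018 -0.20170839] [ 2.90319734e-01 -2.65782755e-04  1.56397292e+00] [[0.021, -0.985, 0.17], [-1.0, -0.024, -0.015], [0.019, -0.17, -0.985]] 527.3920069880947 274.8835760780334 212.1734831859132
scene [-1.83541606  1.02423409 -0.66386042] [-0.43739113 -0.58623311  0.63834912] [[0.512, -0.373, 0.774], [-0.859, -0.248, 0.448], [0.025, -0.894, -0.447]] 512.40697599159 276.63821377214924 206.37853661979167
{'time_s': 0.1, 'joints': array([-1.28852048,  0.59202657,  0.04827904,  1.60971977, -0.03329836,
        0.94267248, -0.03369417]), 'qd': array([-0.00129935, -0.00067014,  0.00138733, -0.00324817, -0.00134324,
       -0.00267496,  0.00126052]), 'effort': array([ 3.78009165e-03, -5.49996865e+01,  1.55343946e+00, -1.98824286e+01,
        9.82625876e-03,  3.85032457e-03,  8.10625833e-08]), 'tool_pos': array([0.26578807, 0.67376945, 0.25524547]), 'tool_rot': array([-0.58658269, -3.0860608 ,  0.00314581]), 'contact_force': array([ 0.40063729, -0.47808242, -0.02854857]), 'moment': array([ 0.02400613,  0.01169417, -0.0070919 ]), 'finger_force': 0.0, 'width': 1.0006127255467963}
0.025
```

View pics/top0.png

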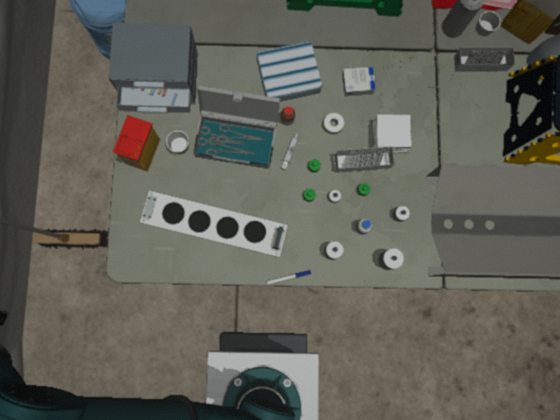

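View pics/scene0.png

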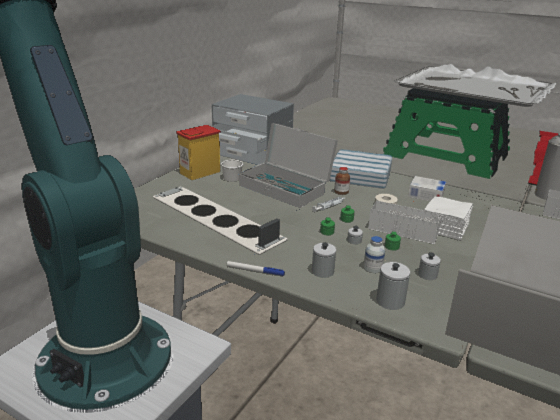

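The top view shows the pads at (173,213), (199,221), (227,227) and (255,231). The end plate is at the right end, near (279,238), beyond pad_d. The jar candidates are (393,258), (334,250), (402,213) and (335,196). The vial is at (365,226), the green look-alikes at (314,166), (309,195) and (363,189), and a tape roll at (333,123). I'll check these in enlarged crops.

```bash
python3 - <<'E'
import cv2
i=cv2.imread('pics/top0.png')
cv2.imwrite('pics/cj.png',cv2.resize(i[170:290,290:430],None,fx=5,fy=5,interpolation=cv2.INTER_CUBIC))
cv2.imwrite('pics/cp.png',cv2.resize(i[180:265,132:292],None,fx=5,fy=5,interpolation=cv2.INTER_CUBIC))
E
```

```text
(no output)
```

View pics/cj.png

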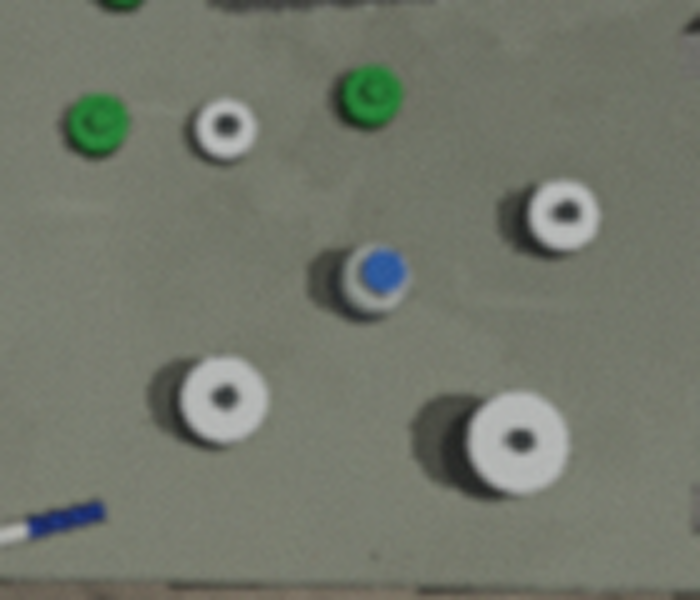

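View pics/cp.png

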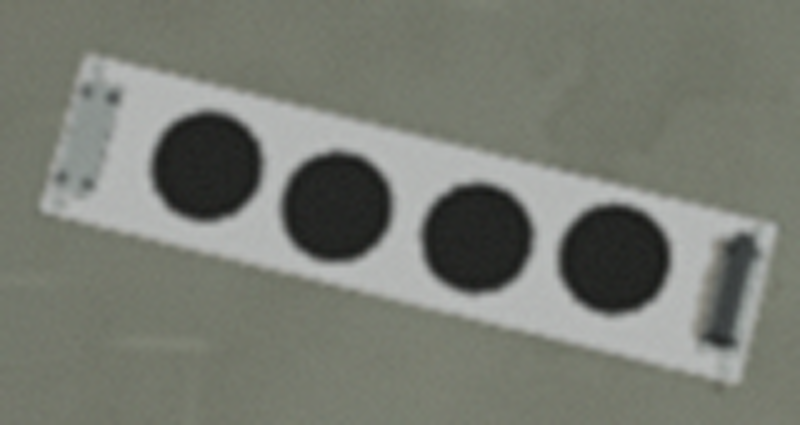

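The crops show the four steel jar lids at (519,442), (224,400), (563,216) and (225,128). The green look-alikes are ruled out by colour. The pads are at (207,165), (337,206), (476,238) and (614,258), and the end plate is at the right, beside pad_d.

```bash
python3 - <<'E'
from h import *
import pickle
c=pickle.load(open('top.pkl','rb'))
def f(o,u,v): return o[0]+(u+.5)/5-.5,o[1]+(v+.5)/5-.5
for n,u,v,z,r in[('L',519,442,.078,51),('l',224,400,.061,44),('s',563,216,.044,36),('ss',225,128,.028,31.5),('vialcap',383,271,.077,24)]:
    a=px2w(c,*f((290,170),u,v),z);b=px2w(c,*f((290,170),u+r,v),z);print(n,a.round(4),'diam',2*np.linalg.norm(b-a).round(4),'rad',np.hypot(*a[:2]).round(3))
P=[]
for n,u,v in[('a',207,165),('b',337,206),('c',476,238),('d',614,258),('stop',731,290)]:
    a=px2w(c,*f((132,180),u,v),.008 if n!='stop' else .03);P.append(a);print(n,a.round(4),np.hypot(*a[:2]).round(3))
P=np.array(P);print(np.linalg.norm(np.diff(P,axis=0),axis=1))
s=manip.get_state();print(Rm(s['tool_rot']).round(3).tolist())
for n,u,v,z in[('pads b->scene',0,0,0)]:pass
sc=pickle.load(open('scene.pkl','rb'))
for n,u,v,z in[('L',519,442,.09),('l',224,400,.073),('s',563,216,.056),('ss',225,128,.04)]:
    p=px2w(c,*f((290,170),u,v),z-.012);p[2]=z;print(n,np.round(w2px(sc,p),1))
for p in P:print(np.round(w2px(sc,p),1))
E
```

```text
L [ 0.424  -0.3609  0.078 ] diam 0.058 rad 0.557
l [ 0.4457 -0.1958  0.061 ] diam 0.0506 rad 0.487
s [ 0.5605 -0.3974  0.044 ] diam 0.0426 rad 0.687
ss [ 0.6116 -0.2004  0.028 ] diam 0.0376 rad 0.644
vialcap [ 0.5202 -0.2847  0.077 ] diam 0.0276 rad 0.593
a [0.5508 0.28   0.008 ] 0.618
b [0.5279 0.2015 0.008 ] 0.565
c [0.5107 0.1182 0.008 ] 0.524
d [0.5006 0.0358 0.008 ] 0.502
stop [ 0.4804 -0.0337  0.03  ] 0.482
[0.08173131 0.08510739 0.08297585 0.07565186]
[[-0.93, 0.367, -0.001], [0.367, 0.93, -0.002], [-0.0, -0.002, -1.0]]
L [395.  263.5]
l [324.  242.8]
s [429.9 252.8]
ss [354.7 225.9]
[186.1 199.1]
[203.3 209.3]
[224.6 219.8]
[248.9 229.9]
[268.4 233.1]
```

Both views agree. The end plate is beside pad_d, so the largest jar goes on d, large on c, small on b and smallest on a. First I'll go over the pads and turn so the jaws close across the row.

Request:
{"method": "drive_tool", "body": {"rotation": [[0,0,-0.088],[0,0,-0.088],[0,0,-0.088],[0,0,-0.088],[0,0,-0.088],[0,0,-0.088],[0,0,-0.088],[0,0,-0.088]], "xyz": [[17,-24,0],[17,-24,0],[17,-24,0],[17,-24,0],[17,-24,0],[17,-24,0],[17,-24,0],[17,-24,0]], "jaw": [1,1,1,1,1,1,1,1], "grip_force": 40}}

```text
time_s: 0.9
tool_pos: [0.4025, 0.4811, 0.256]
tool_rot: [-1.62, -2.691, 0.001]
contact_force: [0.4, 0.3, -0.1]
width: 1.0
finger_force: 0.0
```

Request:
{"method": "drive_tool", "body": {"rotation": [[0,0,-0.088],[0,0,-0.088],[0,0,-0.088],[0,0,-0.088],[0,0,-0.088],[0,0,-0.088],[0,0,-0.088],[0,0,-0.088]], "xyz": [[15,-36,0],[15,-36,0],[15,-36,0],[15,-36,0],[15,-36,0],[15,-36,0],[15,-36,0],[15,-36,0]], "jaw": [1,1,1,1,1,1,1,1]}}

```text
time_s: 1.7
tool_pos: [0.5224, 0.1925, 0.2562]
tool_rot: [-2.45, -1.967, 0.0]
contact_force: [0.8, 0.6, -0.6]
width: 1.003
finger_force: 0.0
```

```bash
python3 - <<'E'
from h import *
import pickle
c=cam('wrist','w1.png');pickle.dump(c,open('w1.pkl','wb'))
s=manip.get_state();M=Rm(s['tool_rot']);print(s['time_s'],s['tool_pos'].round(4),np.degrees(np.arctan2(M[1,1],M[0,1])),M[:,2],c['t'])
E
```

```text
1.75 [0.5254 0.1841 0.2569] -13.193948679229079 [ 0.0032863  -0.00507618 -0.99998172] [0.53573223 0.25820522 0.37493395]
```

View pics/w1.png

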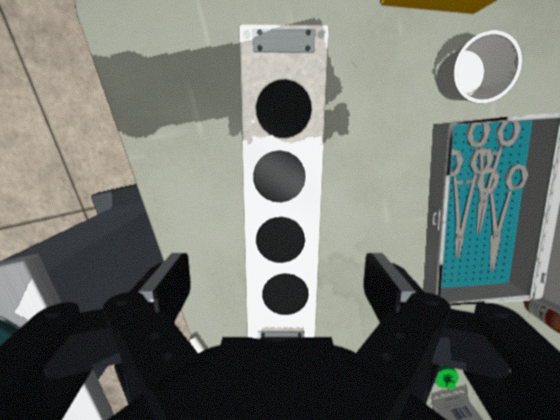

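The wrist view shows the pads at (284,107), (279,176), (280,240) and (286,293). I'll cross-check them and then move to the jars.

```bash
python3 - <<'E'
from h import *
import pickle
c=pickle.load(open('w1.pkl','rb'))
for u,v in[(284,107.5),(279,176),(280.5,240),(286,294)]:print(px2w(c,u,v,.008).round(4))
E
```

```text
[0.5495 0.2799 0.008 ]
[0.526  0.2008 0.008 ]
[0.5094 0.1155 0.008 ]
[0.4995 0.0337 0.008 ]
```

Request:
{"method": "drive_tool", "body": {"rotation": [[0,0,0],[0,0,0],[0,0,0],[0,0,0],[0,0,0],[0,0,0],[0,0,0],[0,0,0]], "xyz": [[-6,-34,0],[-6,-34,0],[-6,-34,0],[-6,-34,0],[-6,-34,0],[-6,-34,0],[-6,-34,0],[-6,-34,0]], "jaw": [1,1,1,1,1,1,1,1]}}

```text
time_s: 2.55
tool_pos: [0.4735, -0.079, 0.2563]
tool_rot: [-2.446, -1.972, -0.0]
contact_force: [0.7, -0.4, 0.1]
width: 1.002
finger_force: 0.0
```

Request:
{"method": "drive_tool", "body": {"rotation": [[0,0,0],[0,0,0],[0,0,0],[0,0,0],[0,0,0],[0,0,0],[0,0,0],[0,0,0]], "xyz": [[-6,-34,0],[-6,-34,0],[-6,-34,0],[-6,-34,0],[-6,-34,0],[-6,-34,0],[-6,-34,0],[0,0,0]], "jaw": [1,1,1,1,1,1,1,1]}}

```text
time_s: 3.35
tool_pos: [0.4302, -0.3214, 0.257]
tool_rot: [2.45, 1.959, -0.004]
contact_force: [0.2, -0.6, 0.2]
width: 0.994
finger_force: 0.0
```

```bash
python3 - <<'E'
from h import *
import pickle
c=cam('wrist','w2.png');pickle.dump(c,open('w2.pkl','wb'))
s=manip.get_state();M=Rm(s['tool_rot']);print(s['time_s'],s['tool_pos'].round(4),np.degrees(np.arctan2(M[1,1],M[0,1])),c['t'])
E
```

```text
3.4 [ 0.4308 -0.3184  0.2565] -12.544422921915196 [ 0.44369379 -0.25525066  0.37535921]
```

View pics/w2.png

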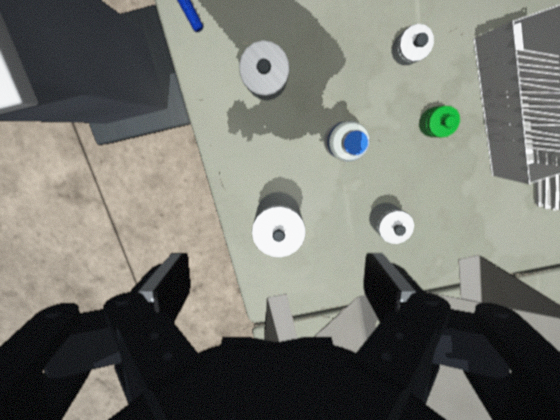

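Pad positions agree between cameras to within 2 mm. In this view the lids are at largest (278,231), large (264,68), small (398,227) and smallest (417,43). The vial is at (350,142).

```bash
python3 - <<'E'
from h import *
import pickle
c=pickle.load(open('w2.pkl','rb'));t=pickle.load(open('top.pkl','rb'));sc=pickle.load(open('scene.pkl','rb'))
for u,v,z in[(278,231,.078),(264.5,68,.061),(398,227,.044),(417,43,.028)]:print(px2w(c,u,v,z).round(4))
for z in(0,.05,.1,.15,.2):
    print(z,[(px2w(t,u,v,z)[:2].round(3),np.round(w2px(sc,px2w(t,u,v,z)))) for u,v in((430,268),(441,165))])
E
```

```text
[ 0.4217 -0.3616  0.078 ]
[ 0.4449 -0.1978  0.061 ]
[ 0.5612 -0.4007  0.044 ]
[ 0.61  -0.204  0.028]
0 [(array([ 0.404, -0.489]), array([450., 328.])), (array([ 0.72 , -0.532]), array([502., 260.]))]
0.05 [(array([ 0.4  , -0.473]), array([445., 305.])), (array([ 0.707, -0.515]), array([498., 242.]))]
0.1 [(array([ 0.396, -0.457]), array([441., 281.])), (array([ 0.693, -0.498]), array([494., 223.]))]
0.15 [(array([ 0.393, -0.442]), array([437., 257.])), (array([ 0.679, -0.481]), array([489., 204.]))]
0.2 [(array([ 0.389, -0.426]), array([432., 231.])), (array([ 0.665, -0.464]), array([485., 183.]))]
```

Request:
{"method": "drive_tool", "body": {"rotation": [[0,0,0],[0,0,0],[0,0,0],[0,0,0],[0,0,0],[0,0,0],[0,0,0],[0,0,0]], "xyz": [[-3,-20,0],[-3,-20,0],[0,0,-12],[0,0,-12],[0,0,-12],[0,0,-12],[0,0,0],[0,0,0]], "jaw": [1,1,1,1,1,1,1,1]}}

```text
time_s: 4.2
tool_pos: [0.426, -0.355, 0.2077]
tool_rot: [-2.443, -1.973, 0.0]
contact_force: [-0.2, -0.5, 0.6]
width: 1.001
finger_force: 0.0
```

Request:
{"method": "drive_tool", "body": {"rotation": [[0,0,0],[0,0,0],[0,0,0],[0,0,0],[0,0,0],[0,0,0],[0,0,0],[0,0,0]], "xyz": [[-3,-6,0],[0,0,-25],[0,0,-25],[0,0,-25],[0,0,-25],[0,0,-25],[0,0,-25],[0,0,0]], "jaw": [1,1,1,1,1,1,1,1]}}

```text
time_s: 5.0
tool_pos: [0.4219, -0.3612, 0.0564]
tool_rot: [-2.443, -1.97, 0.001]
contact_force: [-0.9, 0.9, -0.2]
width: 1.002
finger_force: 0.0
```

Request:
{"method": "drive_tool", "body": {"rotation": [[0,0,0],[0,0,0],[0,0,0],[0,0,0],[0,0,0],[0,0,0],[0,0,0],[0,0,0]], "xyz": [[0,0,0],[0,0,0],[0,0,0],[0,0,0],[0,0,0],[0,0,0],[0,0,0],[0,0,0]], "jaw": [0.9,0.8,0.7,0.6,0.5,0.5,0.5,0.5], "grip_force": 40}}

```text
time_s: 5.8
tool_pos: [0.4237, -0.3623, 0.0599]
tool_rot: [2.443, 1.971, 0.001]
contact_force: [0.5, -0.3, 5.4]
width: 0.67
finger_force: 42.1
```

Request:
{"method": "drive_tool", "body": {"rotation": [[0,0,0],[0,0,0],[0,0,0],[0,0,0],[0,0,0],[0,0,0],[0,0,0],[0,0,0]], "xyz": [[0,0,10],[0,0,20],[0,0,20],[0,0,20],[0,0,20],[0,0,20],[0,0,0],[0,0,0]], "jaw": [0.5,0.5,0.5,0.5,0.5,0.5,0.5,0.5]}}

```text
time_s: 6.6
tool_pos: [0.4232, -0.3612, 0.1686]
tool_rot: [2.444, 1.973, 0.001]
contact_force: [-0.3, -0.2, -1.6]
width: 0.671
finger_force: 43.2
```

Request:
{"method": "drive_tool", "body": {"rotation": [[0,0,0],[0,0,0],[0,0,0],[0,0,0],[0,0,0],[0,0,0],[0,0,0],[0,0,0]], "xyz": [[5,20,0],[6,30,0],[6,30,0],[6,30,0],[6,30,0],[6,30,0],[6,30,0],[6,30,0]], "jaw": [0.5,0.5,0.5,0.5,0.5,0.5,0.5,0.5]}}

```text
time_s: 7.4
tool_pos: [0.4693, -0.13, 0.1672]
tool_rot: [-2.444, -1.972, 0.003]
contact_force: [0.8, -0.2, -2.5]
width: 0.669
finger_force: 43.2
```

Request:
{"method": "drive_tool", "body": {"rotation": [[0,0,0],[0,0,0],[0,0,0],[0,0,0],[0,0,0],[0,0,0],[0,0,0],[0,0,0]], "xyz": [[6,30,0],[6,30,0],[6,30,0],[6,30,0],[4,30,0],[2,16,0],[0,0,0],[0,0,0]], "jaw": [0.5,0.5,0.5,0.5,0.5,0.5,0.5,0.5]}}

```text
time_s: 8.2
tool_pos: [0.4993, 0.0342, 0.1675]
tool_rot: [-2.444, -1.973, 0.003]
contact_force: [-0.4, 0.2, -0.6]
width: 0.671
finger_force: 43.2
```

Request:
{"method": "drive_tool", "body": {"rotation": [[0,0,0],[0,0,0],[0,0,0],[0,0,0],[0,0,0],[0,0,0],[0,0,0],[0,0,0]], "xyz": [[0,0,-20],[0,0,-20],[0,0,-20],[0,0,-20],[0,0,-12],[0,0,-6],[0,0,-3],[0,0,0]], "jaw": [0.5,0.5,0.5,0.5,0.5,0.5,0.5,0.5]}}

```text
time_s: 9.0
tool_pos: [0.5003, 0.0335, 0.068]
tool_rot: [2.446, 1.971, 0.001]
contact_force: [0.6, 0.8, -2.2]
width: 0.671
finger_force: 43.1
```

Request:
{"method": "drive_tool", "body": {"rotation": [[0,0,0],[0,0,0],[0,0,0],[0,0,0],[0,0,0],[0,0,0],[0,0,0],[0,0,0]], "xyz": [[0,0,0],[0,0,0],[0,0,0],[0,0,0],[0,0,0],[0,0,0],[0,0,0],[0,0,0]], "jaw": [0.7,0.75,0.8,0.85,0.9,1,1,1]}}

```text
time_s: 9.8
tool_pos: [0.5, 0.0344, 0.0673]
tool_rot: [-2.445, -1.973, 0.0]
contact_force: [-0.1, 0.1, 0.3]
width: 0.998
finger_force: 0.0
```

Request:
{"method": "drive_tool", "body": {"rotation": [[0,0,0],[0,0,0],[0,0,0],[0,0,0],[0,0,0],[0,0,0],[0,0,0],[0,0,0]], "xyz": [[0,0,10],[0,0,20],[0,0,30],[0,0,30],[0,0,10],[-10,-25,0],[-10,-30,0],[-10,-30,0]], "jaw": [1,1,1,1,1,1,1,1]}}

```text
time_s: 10.6
tool_pos: [0.4696, -0.0509, 0.1675]
tool_rot: [-2.443, -1.975, -0.0]
contact_force: [-0.3, -0.6, -0.3]
width: 1.001
finger_force: 0.0
```

Request:
{"method": "drive_tool", "body": {"rotation": [[0,0,0],[0,0,0],[0,0,0],[0,0,0],[0,0,0],[0,0,0],[0,0,0],[0,0,0]], "xyz": [[-5,-30,0],[-5,-30,0],[-5,-30,0],[-5,-30,0],[-5,-26,0],[0,0,0],[0,0,-20],[0,0,-20]], "jaw": [1,1,1,1,1,1,1,1]}}

```text
time_s: 11.4
tool_pos: [0.4455, -0.196, 0.1272]
tool_rot: [2.444, 1.973, 0.002]
contact_force: [-0.6, 0.4, -0.2]
width: 0.998
finger_force: 0.0
```

Request:
{"method": "drive_tool", "body": {"rotation": [[0,0,0],[0,0,0],[0,0,0],[0,0,0],[0,0,0],[0,0,0],[0,0,0],[0,0,0]], "xyz": [[0,0,-20],[0,0,-20],[0,0,-20],[0,0,-14],[0,0,-8],[0,0,0],[0,0,0],[0,0,0]], "jaw": [1,1,1,1,1,1,1,1]}}

```text
time_s: 12.2
tool_pos: [0.4455, -0.1966, 0.0459]
tool_rot: [2.444, 1.972, 0.001]
contact_force: [0.5, -0.1, 0.1]
width: 1.001
finger_force: 0.0
```

Request:
{"method": "drive_tool", "body": {"rotation": [[0,0,0],[0,0,0],[0,0,0],[0,0,0],[0,0,0],[0,0,0],[0,0,0],[0,0,0]], "xyz": [[0,0,0],[0,0,0],[0,0,0],[0,0,0],[0,0,0],[0,0,0],[0,0,0],[0,0,0]], "jaw": [0.9,0.8,0.7,0.6,0.5,0.4,0.4,0.4]}}

```text
time_s: 13.0
tool_pos: [0.4453, -0.1967, 0.0457]
tool_rot: [2.445, 1.972, 0.001]
contact_force: [-2.0, 1.3, 5.5]
width: 0.578
finger_force: 40.8
```

Request:
{"method": "drive_tool", "body": {"rotation": [[0,0,0],[0,0,0],[0,0,0],[0,0,0],[0,0,0],[0,0,0],[0,0,0],[0,0,0]], "xyz": [[0,0,10],[0,0,20],[0,0,25],[0,0,25],[0,0,25],[0,0,25],[0,0,0],[5,14,0]], "jaw": [0.4,0.4,0.4,0.4,0.4,0.4,0.4,0.4]}}

```text
time_s: 13.8
tool_pos: [0.4495, -0.1841, 0.1761]
tool_rot: [2.447, 1.967, 0.0]
contact_force: [0.1, 0.7, -2.1]
width: 0.574
finger_force: 41.7
```

Request:
{"method": "drive_tool", "body": {"rotation": [[0,0,0],[0,0,0],[0,0,0],[0,0,0],[0,0,0],[0,0,0],[0,0,0],[0,0,0]], "xyz": [[6,30,0],[6,30,0],[6,30,0],[6,30,0],[6,30,0],[6,30,0],[6,30,0],[6,30,0]], "jaw": [0.4,0.4,0.4,0.4,0.4,0.4,0.4,0.4]}}

```text
time_s: 14.6
tool_pos: [0.4972, 0.0587, 0.1745]
tool_rot: [-2.444, -1.972, 0.003]
contact_force: [0.5, -0.7, -1.0]
width: 0.575
finger_force: 41.7
```

Request:
{"method": "drive_tool", "body": {"rotation": [[0,0,0],[0,0,0],[0,0,0],[0,0,0],[0,0,0],[0,0,0],[0,0,0],[0,0,0]], "xyz": [[6,30,0],[6,30,0],[0,0,0],[0,0,-10],[0,0,-10],[0,0,-10],[0,0,-10],[0,0,0]], "jaw": [0.4,0.4,0.4,0.4,0.4,0.4,0.4,0.4]}}

```text
time_s: 15.4
tool_pos: [0.5089, 0.1163, 0.1336]
tool_rot: [-2.446, -1.97, 0.005]
contact_force: [-0.1, -1.0, -0.6]
width: 0.577
finger_force: 41.7
```

Down another 80 mm to 0.054, then release.

Request:
{"method": "drive_tool", "body": {"rotation": [[0,0,0],[0,0,0],[0,0,0],[0,0,0],[0,0,0],[0,0,0],[0,0,0],[0,0,0]], "xyz": [[1,0,-16],[0,0,-18],[0,0,-18],[0,0,-14],[0,0,-9],[0,0,-5],[0,0,0],[0,0,0]], "jaw": [0.4,0.4,0.4,0.4,0.4,0.4,0.4,0.4]}}

```text
time_s: 16.2
tool_pos: [0.5114, 0.1174, 0.0556]
tool_rot: [2.445, 1.972, 0.001]
contact_force: [-0.1, -0.1, -0.9]
width: 0.578
finger_force: 41.7
```

Request:
{"method": "drive_tool", "body": {"rotation": [[0,0,0],[0,0,0],[0,0,0],[0,0,0],[0,0,0],[0,0,0],[0,0,0],[0,0,0]], "xyz": [[0,0,0],[0,0,0],[0,0,0],[0,0,0],[0,0,0],[0,0,0],[0,0,0],[0,0,0]], "jaw": [0.6,0.65,0.7,0.8,0.9,1,1,1]}}

```text
time_s: 17.0
tool_pos: [0.511, 0.1174, 0.0553]
tool_rot: [-2.445, -1.973, 0.0]
contact_force: [-0.1, -0.6, 0.2]
width: 1.004
finger_force: 0.0
```

Request:
{"method": "drive_tool", "body": {"rotation": [[0,0,0],[0,0,0],[0,0,0],[0,0,0],[0,0,0],[0,0,0],[0,0,0],[0,0,0]], "xyz": [[0,0,10],[0,0,20],[0,0,30],[0,0,40],[0,0,20],[0,-30,0],[0,-30,0],[0,-30,0]], "jaw": [1,1,1,1,1,1,1,1]}}

```text
time_s: 17.8
tool_pos: [0.511, 0.0269, 0.1763]
tool_rot: [2.443, 1.974, 0.002]
contact_force: [-0.2, -0.4, -0.8]
width: 0.999
finger_force: 0.0
```

Request:
{"method": "drive_tool", "body": {"rotation": [[0,0,0],[0,0,0],[0,0,0],[0,0,0],[0,0,0],[0,0,0],[0,0,0],[0,0,0]], "xyz": [[3,-30,0],[4,-30,0],[4,-30,0],[4,-30,0],[4,-30,0],[4,-30,0],[4,-30,0],[4,-30,0]], "jaw": [1,1,1,1,1,1,1,1]}}

```text
time_s: 18.6
tool_pos: [0.5419, -0.2138, 0.176]
tool_rot: [2.445, 1.973, 0.0]
contact_force: [0.0, -0.6, 0.6]
width: 1.001
finger_force: 0.0
```

Request:
{"method": "drive_tool", "body": {"rotation": [[0,0,0],[0,0,0],[0,0,0],[0,0,0],[0,0,0],[0,0,0],[0,0,0],[0,0,0]], "xyz": [[3,-30,0],[3,-30,0],[3,-30,0],[3,-30,0],[3,-30,0],[4,-35,0],[0,0,0],[0,0,-10]], "jaw": [1,1,1,1,1,1,1,1]}}

```text
time_s: 19.4
tool_pos: [0.5611, -0.3993, 0.1668]
tool_rot: [2.445, 1.968, 0.0]
contact_force: [-0.1, 0.1, 0.8]
width: 0.998
finger_force: 0.0
```

Request:
{"method": "drive_tool", "body": {"rotation": [[0,0,0],[0,0,0],[0,0,0],[0,0,0],[0,0,0],[0,0,0],[0,0,0],[0,0,0]], "xyz": [[0,0,-20],[0,0,-20],[0,0,-20],[0,0,-20],[0,0,-20],[0,0,-18],[0,0,-12],[0,0,0]], "jaw": [1,1,1,1,1,1,1,1]}}

```text
time_s: 20.2
tool_pos: [0.5601, -0.3957, 0.0332]
tool_rot: [-2.441, -1.971, 0.001]
contact_force: [-0.9, -0.4, 0.5]
width: 1.002
finger_force: 0.0
```

Request:
{"method": "drive_tool", "body": {"rotation": [[0,0,0],[0,0,0],[0,0,0],[0,0,0],[0,0,0],[0,0,0],[0,0,0],[0,0,0]], "xyz": [[0,0,0],[0,0,0],[0,0,0],[0,0,0],[0,0,0],[0,0,0],[0,0,0],[0,0,0]], "jaw": [0.9,0.8,0.7,0.6,0.5,0.4,0.3,0.3]}}

```text
time_s: 21.0
tool_pos: [0.5614, -0.3979, 0.036]
tool_rot: [2.444, 1.972, 0.001]
contact_force: [-0.8, 0.7, 5.7]
width: 0.481
finger_force: 40.8
```

Request:
{"method": "drive_tool", "body": {"rotation": [[0,0,0],[0,0,0],[0,0,0],[0,0,0],[0,0,0],[0,0,0],[0,0,0],[0,0,0]], "xyz": [[0,0,10],[0,0,20],[0,0,25],[0,0,25],[0,0,30],[0,0,30],[0,0,0],[0,14,0]], "jaw": [0.3,0.3,0.3,0.3,0.3,0.3,0.3,0.3]}}

```text
time_s: 21.8
tool_pos: [0.5604, -0.3857, 0.1762]
tool_rot: [2.445, 1.967, -0.002]
contact_force: [-1.3, 0.8, -2.3]
width: 0.48
finger_force: 40.7
```

Request:
{"method": "drive_tool", "body": {"rotation": [[0,0,0],[0,0,0],[0,0,0],[0,0,0],[0,0,0],[0,0,0],[0,0,0],[0,0,0]], "xyz": [[-2,35,0],[-2,35,0],[-2,35,0],[-2,35,0],[-2,35,0],[-2,35,0],[-2,35,0],[-2,35,0]], "jaw": [0.3,0.3,0.3,0.3,0.3,0.3,0.3,0.3]}}

```text
time_s: 22.6
tool_pos: [0.5429, -0.1004, 0.1736]
tool_rot: [-2.441, -1.972, 0.004]
contact_force: [1.0, 0.2, -1.7]
width: 0.478
finger_force: 40.7
```

Request:
{"method": "drive_tool", "body": {"rotation": [[0,0,0],[0,0,0],[0,0,0],[0,0,0],[0,0,0],[0,0,0],[0,0,0],[0,0,0]], "xyz": [[-2,35,0],[-2,35,0],[-2,35,0],[-2,35,0],[-2,35,0],[-2,35,0],[-2,35,0],[-2,35,0]], "jaw": [0.3,0.3,0.3,0.3,0.3,0.3,0.3,0.3]}}

```text
time_s: 23.4
tool_pos: [0.5263, 0.1785, 0.1736]
tool_rot: [-2.442, -1.973, 0.006]
contact_force: [0.7, 0.7, -1.7]
width: 0.48
finger_force: 40.7
```

Request:
{"method": "drive_tool", "body": {"rotation": [[0,0,0],[0,0,0],[0,0,0],[0,0,0],[0,0,0],[0,0,0],[0,0,0],[0,0,0]], "xyz": [[-2,25,0],[0,0,0],[0,0,-10],[0,0,-10],[0,0,-20],[0,0,-20],[0,0,0],[0,0,0]], "jaw": [0.3,0.3,0.3,0.3,0.3,0.3,0.3,0.3]}}

```text
time_s: 24.2
tool_pos: [0.5266, 0.1997, 0.1146]
tool_rot: [-2.447, -1.97, 0.004]
contact_force: [0.6, 0.4, 0.3]
width: 0.48
finger_force: 40.8
```

Request:
{"method": "drive_tool", "body": {"rotation": [[0,0,0],[0,0,0],[0,0,0],[0,0,0],[0,0,0],[0,0,0],[0,0,0],[0,0,0]], "xyz": [[0,1,-16],[0,0,-18],[0,0,-14],[0,0,-12],[0,0,-7],[0,0,-4],[0,0,0],[0,0,0]], "jaw": [0.3,0.3,0.3,0.3,0.3,0.3,0.3,0.3]}}

```text
time_s: 25.0
tool_pos: [0.5275, 0.2024, 0.0446]
tool_rot: [2.445, 1.972, 0.001]
contact_force: [0.5, -0.6, -1.6]
width: 0.479
finger_force: 41.0
```

Request:
{"method": "drive_tool", "body": {"rotation": [[0,0,0],[0,0,0],[0,0,0],[0,0,0],[0,0,0],[0,0,0],[0,0,0],[0,0,0]], "xyz": [[0,0,0],[0,0,0],[0,0,0],[0,0,0],[0,0,0],[0,0,0],[0,0,0],[0,0,0]], "jaw": [0.5,0.55,0.6,0.7,0.8,0.9,1,1]}}

```text
time_s: 25.8
tool_pos: [0.5271, 0.2024, 0.0443]
tool_rot: [-2.445, -1.973, 0.0]
contact_force: [-0.1, 0.7, -0.7]
width: 0.997
finger_force: 0.0
```

Request:
{"method": "drive_tool", "body": {"rotation": [[0,0,0],[0,0,0],[0,0,0],[0,0,0],[0,0,0],[0,0,0],[0,0,0],[0,0,0]], "xyz": [[0,0,10],[0,0,20],[0,0,30],[0,0,40],[0,0,30],[5,-30,0],[5,-30,0],[5,-30,0]], "jaw": [1,1,1,1,1,1,1,1]}}

```text
time_s: 26.6
tool_pos: [0.5422, 0.1119, 0.1754]
tool_rot: [2.444, 1.974, 0.002]
contact_force: [-0.4, -1.2, 0.7]
width: 0.998
finger_force: 0.0
```

Request:
{"method": "drive_tool", "body": {"rotation": [[0,0,0],[0,0,0],[0,0,0],[0,0,0],[0,0,0],[0,0,0],[0,0,0],[0,0,0]], "xyz": [[8,-30,0],[8,-30,0],[8,-30,0],[8,-30,0],[8,-30,0],[8,-30,0],[8,-30,0],[8,-30,0]], "jaw": [1,1,1,1,1,1,1,1]}}

```text
time_s: 27.4
tool_pos: [0.6061, -0.1288, 0.175]
tool_rot: [2.445, 1.972, 0.0]
contact_force: [0.0, 0.3, -0.5]
width: 0.997
finger_force: 0.0
```

Request:
{"method": "drive_tool", "body": {"rotation": [[0,0,0],[0,0,0],[0,0,0],[0,0,0],[0,0,0],[0,0,0],[0,0,0],[0,0,0]], "xyz": [[2,-30,0],[2,-30,0],[1,-13,0],[0,0,0],[0,0,-20],[0,0,-20],[0,0,-20],[0,0,0]], "jaw": [1,1,1,1,1,1,1,1]}}

```text
time_s: 28.2
tool_pos: [0.6094, -0.1966, 0.1117]
tool_rot: [-2.437, -1.972, 0.003]
contact_force: [-0.4, -0.2, -0.2]
width: 1.0
finger_force: 0.0
```

Request:
{"method": "drive_tool", "body": {"rotation": [[0,0,0],[0,0,0],[0,0,0],[0,0,0],[0,0,0],[0,0,0],[0,0,0],[0,0,0]], "xyz": [[0,0,-20],[0,0,-20],[0,0,-20],[0,0,-15],[0,0,-6],[0,0,-4],[0,0,0],[0,0,0]], "jaw": [1,1,1,0.9,0.8,0.7,0.7,0.7]}}

```text
time_s: 29.0
tool_pos: [0.6116, -0.2008, 0.03]
tool_rot: [2.444, 1.972, 0.001]
contact_force: [-0.1, 0.8, 1.0]
width: 0.702
finger_force: 0.0
```

Request:
{"method": "drive_tool", "body": {"rotation": [[0,0,0],[0,0,0],[0,0,0],[0,0,0],[0,0,0],[0,0,0],[0,0,0],[0,0,0]], "xyz": [[0,0,0],[0,0,0],[0,0,0],[0,0,0],[0,0,0],[0,0,0],[0,0,0],[0,0,0]], "jaw": [0.6,0.5,0.4,0.3,0.25,0.25,0.25,0.25]}}

```text
time_s: 29.8
tool_pos: [0.6114, -0.2007, 0.03]
tool_rot: [2.445, 1.972, 0.001]
contact_force: [-1.6, 0.6, 5.9]
width: 0.406
finger_force: 39.5
```

Request:
{"method": "drive_tool", "body": {"rotation": [[0,0,0],[0,0,0],[0,0,0],[0,0,0],[0,0,0],[0,0,0],[0,0,0],[0,0,0]], "xyz": [[0,0,10],[0,0,20],[0,0,25],[0,0,25],[0,0,30],[0,0,30],[0,0,0],[-1,10,0]], "jaw": [0.25,0.25,0.25,0.25,0.25,0.25,0.25,0.25]}}

```text
time_s: 30.6
tool_pos: [0.61, -0.1921, 0.1702]
tool_rot: [2.445, 1.968, 0.0]
contact_force: [-0.6, 0.2, -0.3]
width: 0.409
finger_force: 39.9
```

Request:
{"method": "drive_tool", "body": {"rotation": [[0,0,0],[0,0,0],[0,0,0],[0,0,0],[0,0,0],[0,0,0],[0,0,0],[0,0,0]], "xyz": [[-4,30,0],[-4,30,0],[-4,30,0],[-4,30,0],[-4,30,0],[-4,30,0],[-4,30,0],[-4,30,0]], "jaw": [0.25,0.25,0.25,0.25,0.25,0.25,0.25,0.25]}}

```text
time_s: 31.4
tool_pos: [0.576, 0.0516, 0.1676]
tool_rot: [-2.442, -1.972, 0.005]
contact_force: [0.3, 0.7, -1.0]
width: 0.405
finger_force: 40.0
```

Request:
{"method": "drive_tool", "body": {"rotation": [[0,0,0],[0,0,0],[0,0,0],[0,0,0],[0,0,0],[0,0,0],[0,0,0],[0,0,0]], "xyz": [[-4,30,0],[-4,30,0],[-4,30,0],[-4,30,0],[-4,30,0],[-4,30,0],[-4,30,0],[0,20,0]], "jaw": [0.25,0.25,0.25,0.25,0.25,0.25,0.25,0.25]}}

```text
time_s: 32.2
tool_pos: [0.5469, 0.2829, 0.1671]
tool_rot: [-2.439, -1.976, 0.006]
contact_force: [0.5, 0.3, -1.3]
width: 0.405
finger_force: 40.0
```

Request:
{"method": "drive_tool", "body": {"rotation": [[0,0,0],[0,0,0],[0,0,0],[0,0,0],[0,0,0],[0,0,0],[0,0,0],[0,0,0]], "xyz": [[0,0,0],[0,0,-10],[0,0,-10],[0,0,-20],[0,0,-20],[0,0,0],[0,0,0],[0,0,0]], "jaw": [0.25,0.25,0.25,0.25,0.25,0.25,0.25,0.25]}}

```text
time_s: 33.0
tool_pos: [0.5507, 0.2786, 0.1099]
tool_rot: [2.446, 1.971, 0.001]
contact_force: [-0.3, -0.5, -1.3]
width: 0.406
finger_force: 40.0
```

Request:
{"method": "drive_tool", "body": {"rotation": [[0,0,0],[0,0,0],[0,0,0],[0,0,0],[0,0,0],[0,0,0],[0,0,0],[0,0,0]], "xyz": [[0,1,-16],[0,0,-18],[0,0,-14],[0,0,-12],[0,0,-7],[0,0,-4],[0,0,0],[0,0,0]], "jaw": [0.25,0.25,0.25,0.25,0.25,0.25,0.25,0.25]}}

```text
time_s: 33.8
tool_pos: [0.5505, 0.2805, 0.0386]
tool_rot: [2.445, 1.972, 0.001]
contact_force: [-0.5, 0.3, -0.1]
width: 0.405
finger_force: 40.0
```

Request:
{"method": "drive_tool", "body": {"rotation": [[0,0,0],[0,0,0],[0,0,0],[0,0,0],[0,0,0],[0,0,0],[0,0,0],[0,0,0]], "xyz": [[0,0,0],[0,0,0],[0,0,0],[0,0,0],[0,0,0],[0,0,0],[0,0,0],[0,0,0]], "jaw": [0.45,0.5,0.6,0.7,0.8,0.9,1,1]}}

```text
time_s: 34.6
tool_pos: [0.5501, 0.2804, 0.0383]
tool_rot: [2.445, 1.973, -0.0]
contact_force: [0.1, -0.4, 1.4]
width: 1.0
finger_force: 0.0
```

Request:
{"method": "drive_tool", "body": {"rotation": [[0,0,0],[0,0,0],[0,0,0],[0,0,0],[0,0,0],[0,0,0],[0,0,0],[0,0,0]], "xyz": [[0,0,10],[0,0,20],[0,0,30],[0,0,40],[0,0,40],[0,0,40],[0,0,30],[0,0,0]], "jaw": [1,1,1,1,1,1,1,1]}}

```text
time_s: 35.4
tool_pos: [0.553, 0.2808, 0.2538]
tool_rot: [2.444, 1.971, 0.015]
contact_force: [0.4, -0.0, 0.1]
width: 1.005
finger_force: 0.0
```

Request:
{"method": "drive_tool", "body": {"rotation": [[0,0,0],[0,0,0],[0,0,0],[0,0,0],[0,0,0],[0,0,0],[0,0,0],[0,0,0]], "xyz": [[0,-20,0],[0,-30,0],[0,-30,0],[0,-30,0],[0,-30,0],[0,-30,0],[0,0,0],[0,0,0]], "jaw": [1,1,1,1,1,1,1,1]}}

```text
time_s: 36.2
tool_pos: [0.5487, 0.1081, 0.2472]
tool_rot: [-2.448, -1.968, 0.004]
contact_force: [-0.1, 1.1, -0.7]
width: 0.996
finger_force: 0.0
```

```bash
python3 - <<'E'
from h import *
import pickle
c=cam('wrist','w3.png');pickle.dump(c,open('w3.pkl','wb'))
s=cam('scene');cv2.imwrite('pics/s3.png',cv2.resize(s['pixels'][130:330,130:470],None,fx=2.3,fy=2.3,interpolation=cv2.INTER_CUBIC))
E
```

```text
(no output)
```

View pics/w3.png

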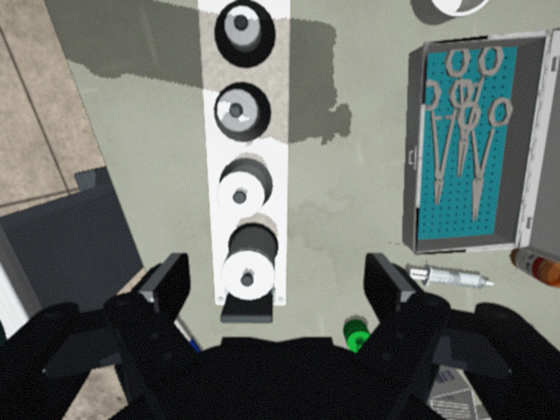

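View pics/s3.png

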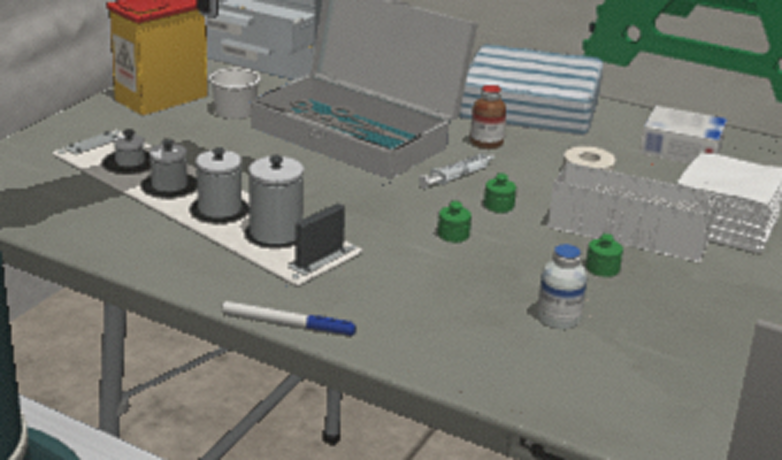

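All four jars stand upright in falling order from the end plate, and the vial is upright. Lids are at (241,21), (236,111), (241,191) and (248,274). I'll check how well each is centred.

```bash
python3 - <<'E'
from h import *
import pickle
c=pickle.load(open('w3.pkl','rb'))
for u,v,z,p in[(241,21,.036,(.550,.280)),(236,111,.052,(.527,.201)),(241,191,.069,(.510,.117)),(248,274,.086,(.500,.035))]:
    q=px2w(c,u,v,z)[:2];print(q.round(4),((q-p)*1000).round(1))
print(px2w(c,245,33,.008).round(4),px2w(c,242.5,112,.008).round(4))
E
```

```text
[0.5488 0.2824] [-1.2  2.4]
[0.5244 0.1994] [-2.6 -1.6]
[0.5116 0.1203] [1.6 3.3]
[0.4995 0.0344] [-0.5 -0.6]
[0.5491 0.2794 0.008 ] [0.5262 0.2003 0.008 ]
```

All are within about 4 mm of their pad centres, against a limit of 14 mm, and the arm is clear.

```bash
python3 -c "
from cell import order
print(order.hand_in())"
```

```text
the job is handed in; nothing more can be done
None
```

The job is handed in, no verdict was returned: the four jars stand upright in falling size from the end plate (pad_d to pad_a), each within about 4 mm of its pad's centre by the last wrist picture, and the vial stands upright and was never touched.

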